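# Slacken the left-hand gas nut

## Robot

A 7-joint arm with a two-finger parallel gripper is mounted at the origin on a cart in front of the work surface, level with it; the furniture and walls round the work are solid. World frame = base frame: x ahead of the robot, y to its left, z up, the work surface at z = 0. Lengths are in m, angles in rad, forces in N, time in s.
With the tool pointing down it reaches from about 0.425 to 0.925 m from the base axis. Payload 6.8 kg.
Tool frame: the origin (TCP) lies on the mounting face of the last link; the fingertips stand 173 mm ahead of it and the grasp point (between the pads) lies 155 mm ahead of it; z points along the fingers, y is the line along which they close (so a half turn about z gives the same grasp; the last joint's range is limited). The gripper opens to 85 mm and grips with 20 to 120 N. Pads are 22 mm wide; open, the fingers measure 114 mm over their backs; the gripper's body (76 mm by 85 mm) begins 54 mm behind the grasp point. The pads swing forward as they close: fully open they stand 13 mm farther back than shut.
Start: joints at [1.057, 0.477, 0.022, 1.555, -0.011, 1.109, -0.083], TCP at [0.266, -0.62, 0.405] pointing down, gripper open.
Joint ranges: [-2.96, 2.96], [-0.34, 2.1], [-1.41, 1.46], [0.24, 2.44], [-1.37, 4.51], [0.17, 1.92], [-2.96, 2.96]. Speed limits (rad/s): [2.39, 2.39, 3.14, 3.14, 3.14, 3.14, 3.14].

## Interface

Orientations are given as [roll, pitch, yaw] about the fixed x, y, z axes, in that order (R = Rz(yaw) Ry(pitch) Rx(roll)).
In Python, from station import r gives the robot as it stands.
- The arm moves only by the shell command python3 -m crank 'ROWS' [OPENING]. ROWS is JSON, a list of rows, each a list of 2 entries, a list of its own where there are three numbers: the shift along the tool's x, y, z in cm, then the turn about the tool's z in rad. In form: [[[dx, dy, dz], twist], ...]. A call has 1 to 12 rows; each row is the pose to reach, as a shift and turn from the pose commanded when the call began, along the tool's axes at that moment; what a row does not reach only later rows make up. A row lasts 1/12 s, in which the tool goes at most 41.7 mm and 7.16 degrees, less where a joint would pass 70% of its speed; a pose out of reach is approached as far as the arm can. A call with a gripper value outside its range is refused whole. OPENING is the finger opening in cm, from 0 to 8.54, set as the call begins (- or left out, the last holds). The fingers move at their own pace and stop on an object; the grip force is fixed at half the most. Time passes only in rows, so rows that repeat a pose let the fingers close. It gives the time, the measured TCP pose, the force, the opening and the grip force at its end, in the units of the state.
- r.get_state(): the state, without advancing time (a new reading comes with each control period).
- r.grab_frame(name): name is "side" or "top"; returns the picture (480x640x3 uint8, blue, green, red); there is no depth.
- r.get_calibration(name): a dict with "intrinsics" (3x3 intrinsics, pixels), "pose" (4x4, takes a point from camera to world coordinates). Camera axes: x right, y down, z forward; pixel columns grow to the right and rows downward; lengths in m; the calibration is good to about 2 mm. A picture is of the moment at which its call begins. get_calibration takes no time and is no camera call.
- r.sign_off(): hands the job in; it is judged then, once.
The state is a dict: "time_s": time; "q": joint angles; "dq": joint speeds; "joint_efforts": joint torques, N m; "position": TCP position; "orientation": TCP orientation; "contact_force": force on the tool from outside, world axes, zero at the start; "moment": the same for the moment, N m; "gripper_width": finger opening in m; "gripper_force": force on a finger pad.
Only numpy, scipy, OpenCV 4.12 (cv2) and the standard library are available. Lean on these libraries where they do the work, as an engineer would, in place of code of your own. Each camera call takes 0.05 s, during which the arm holds its last target. There are 200 camera calls.

## Task

Two brass gas outlets stand on the bench, each closed by a hexagon nut. Slacken the fuel-gas nut, the one with the groove cut round its hexagon: that groove means a left-hand thread, so unscrew it by turning it clockwise (seen from above), never the other way, until the line engraved on its top meets the line engraved on the collar beneath it, then let go. Leave the other, plain nut as it is.

Things in the scene. Friction and masses are not known exactly. Their poses are not given: they have to be found in the camera images.
- grooved_nut_grip (a point): Grip point of the fuel-gas nut, on its vertical axis, 76 mm above the bench. Brass hexagon, 38 mm across flats, 44 across corners, from 51 to 90 mm above the bench; an 8 mm dark groove runs round it at 69 to 77 mm, and a 16 mm ring is engraved in its top. Frame turns with the nut: z up; a dark index line runs on its top along -x out to a corner; flats face 30, 90, 150 deg from x.
- free_line (a point): Middle of the dark radial line, 4 x 12 mm, engraved on the fixed round collar (72 mm diameter, top 50 mm above the bench) under the grooved nut, 29.5 mm from the nut's axis. The nut is slack when its index line points at this line. Collar and brass body stand on an 84 mm square steel foot plate bolted to the bench, with a short pipe stub at the back (about +x).
- grooved_nut (a joint): Turn of the grooved nut in rad, growing clockwise seen from above, which unscrews it (left-hand thread); its index line meets the collar's line at 1.2. It starts nearly tight, at 0.1 to 0.4; a stop lies at -0.25, on the tightening side. It turns against a steady friction of 0.15 N m, stays where it is left and does not rise.
- plain_nut (a joint): Turn in rad, growing clockwise seen from above, of the other outlet's nut: the same hexagon on the same body, but with neither groove nor ring (right-hand thread). It starts within 0.1 of 0 and is to be left alone. The outlets stand side by side, either one on the left, their nuts' axes at least 120 mm apart.
Not all that is in view belongs to the job. What is shaped like the part that bears grooved_nut_grip but blue or purple is not meant.

How it is judged:
By the outcome, as a careful person would: the job done as asked, in the order asked, and still so for the second after the job is handed in, with the robot touching nothing.
It also fails if it takes over 32 s, if anything falls off the work surface, if the arm or the gripper's body presses on something with over 40 N, if the wrist force passes 120 N, or if a joint passes its speed limit or range.

## Working session

There is one attempt and no reset: what is moved stays moved. The work goes in short steps, Python scripts to look and compute and a shell command to move; the robot and the scene stay as the last step left them, time stands still between calls to the robot, and variables do not carry over. Pictures are saved under pics/ and viewed, at most 10 in all, crops included, and the job is handed in when it is done.

```bash
mkdir -p pics; ls; python3 - <<'E'
from station import r
import cv2,numpy as np
np.set_printoptions(precision=4,suppress=True)
for n in ("side","top"):
    cv2.imwrite(f"pics/{n}0.png",r.grab_frame(n)); c=r.get_calibration(n); print(n,c["intrinsics"],c["pose"])
print(r.get_state())
E
```

```text
pics
side [[580.9841   0.     311.2122]
 [  0.     580.9841 232.1483]
 [  0.       0.       1.    ]] [[-1.     -0.0021  0.0093  0.4529]
 [-0.0086  0.6126 -0.7904  1.0155]
 [-0.004  -0.7904 -0.6126  0.7634]
 [ 0.      0.      0.      1.    ]]
top [[488.1982   0.     315.3293]
 [  0.     488.1982 232.1747]
 [  0.       0.       1.    ]] [[-0.0149 -0.9907  0.1353  0.3589]
 [-0.9993  0.0103 -0.0346  0.1456]
 [ 0.0329 -0.1357 -0.9902  0.9117]
 [ 0.      0.      0.      1.    ]]
{'time_s': 0.1, 'q': array([ 1.0569,  0.4777,  0.0224,  1.5563, -0.0114,  1.1093, -0.0831]), 'dq': array([-0.0009, -0.0019,  0.0017, -0.0032,  0.0014,  0.0001, -0.0012]), 'joint_efforts': array([  0.0048, -59.7766,   1.614 , -28.1958,   0.0129,   0.005 ,
        -0.0001]), 'position': array([ 0.2664, -0.62  ,  0.4038]), 'orientation': array([-3.1399,  0.0002,  0.4058]), 'contact_force': array([-0.4068, -0.3834,  0.1345]), 'moment': array([-0.0004,  0.0396, -0.0426]), 'gripper_force': 0.0, 'gripper_width': 0.08551520265466846}
```

View pics/top0.png

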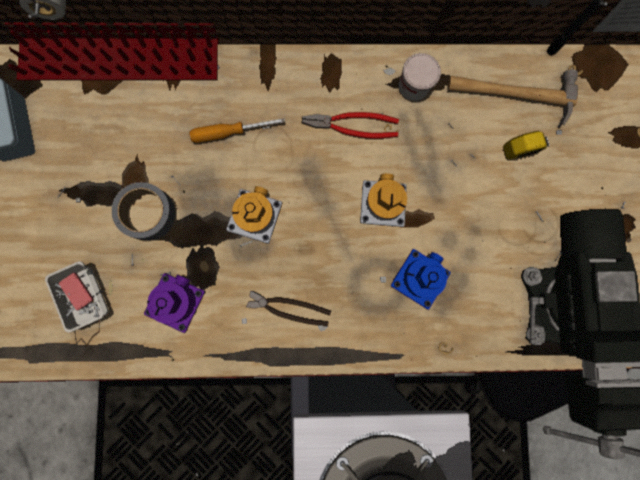

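View pics/side0.png

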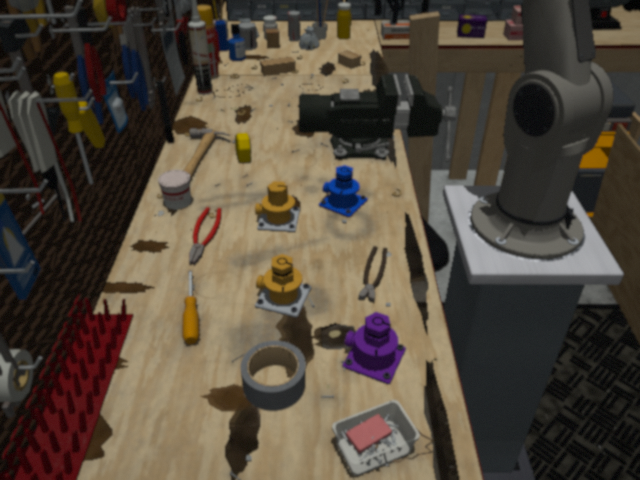

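The top view shows four hex outlets: brass at (253,212), brass at (385,200), blue at (424,276) and purple at (174,302). In the side view the brass ones are at (282,275) and (278,205). The brass one at (253,212) shows a ring on top and a dark groove, so it fits the description. I'll check it in one enlarged crop of both views.

```bash
python3 - <<'E'
import cv2,numpy as np
t=cv2.imread("pics/top0.png");s=cv2.imread("pics/side0.png")
f=lambda im,x,y:cv2.resize(im[y:y+60,x:x+80],(400,300),interpolation=cv2.INTER_CUBIC)
cv2.imwrite("pics/crop1.png",np.vstack([np.hstack([f(t,215,180),f(t,345,170)]),np.hstack([f(s,242,250),f(s,238,175)])]))
E
```

```text
(no output)
```

View pics/crop1.png

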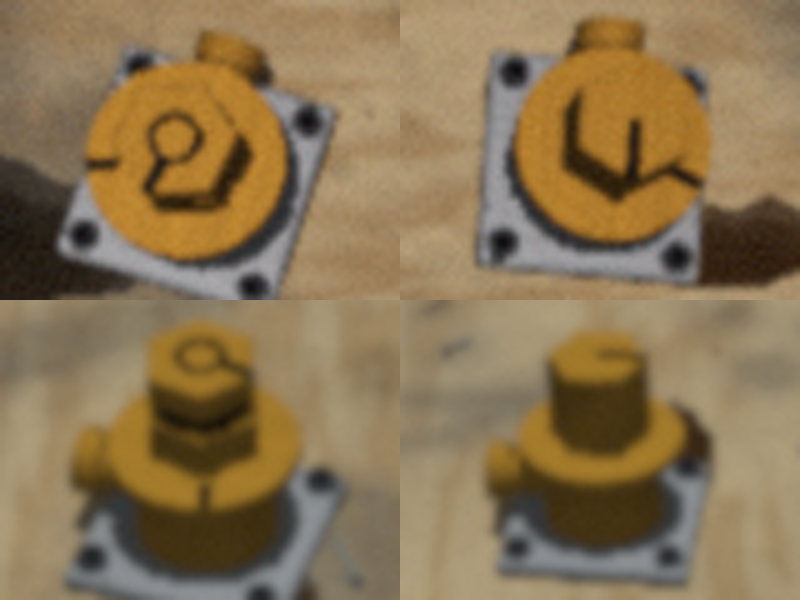

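The left outlet, at (253,212), has both the ring on top and the groove below, so it is the fuel-gas nut. The right one has neither, so it is the plain nut. From the crop, in top-view pixels, the ring centre is about (250.2,207.6), the index end about (245,217.6) and the collar line about (235.4,212.6). In the side view they are about (282.4,261.4), (292,265.2) and (283,289.4). Next I'll measure these from masks.

```bash
cat > h.py <<'E'
import cv2,numpy as np
from station import r
np.set_printoptions(precision=4,suppress=True)
def ray(n,p):
    c=r.get_calibration(n);T=np.array(c["pose"]);d=T[:3,:3]@np.linalg.solve(c["intrinsics"],[*p,1]);return T[:3,3],d/np.linalg.norm(d)
def plane(n,p,z):
    o,d=ray(n,p);return o+d*(z-o[2])/d[2]
def tri(p,q):
    (a,u),(b,v)=ray("top",p),ray("side",q)
    s=np.linalg.lstsq(np.c_[u,-v],b-a,rcond=None)[0];A,B=a+u*s[0],b+v*s[1];return (A+B)/2,np.linalg.norm(A-B)
def blobs(im,x,y,w,h,k,lo,amin):
    g=cv2.resize(im[y:y+h,x:x+w],None,fx=k,fy=k,interpolation=cv2.INTER_CUBIC)
    m=(g.max(2)<lo).astype(np.uint8)
    n,l,st,ce=cv2.connectedComponentsWithStats(m)
    off=lambda c:(np.array(c)+.5)/k-.5+[x,y]
    return [(st[i,4],off(ce[i]),off(st[i,:2]),st[i,2:4]/k,(l==i).astype(np.uint8)) for i in range(1,n) if st[i,4]>amin],off
E
python3 - <<'E'
from h import *
ring=([250.2,207.6],[282.4,261.4]);ind=([245,217.6],[292,265.2]);line=([235.4,212.6],[283,289.4])
for p in (ring,ind,line): print(tri(*p))
for n,i in (("top",0),("side",1)):
    c=plane(n,ring[i],.09);e=plane(n,ind[i],.09);l=plane(n,line[i],.05)
    a=lambda v:np.arctan2(v[1],v[0])
    print(n,c,e-c,l-c,np.hypot(*(l-c)[:2]),a(e-c),a(l-c),"cw to go",a(e-c)-a(l-c))
t=cv2.imread("pics/top0.png");s=cv2.imread("pics/side0.png")
for n,im,b in (("top",t,(228,190,42,38)),("side",s,(268,250,32,48))):
  for lo in (90,115):
    bl,_=blobs(im,*b,8,lo,100); print(n,lo); [print("  ",*x[:4]) for x in bl]
E
```

```text
(array([0.5145, 0.2276, 0.0866]), np.float64(0.0013261059594440053))
(array([0.4973, 0.2365, 0.0855]), np.float64(0.0016987758320417743))
(array([0.5133, 0.2579, 0.0467]), np.float64(0.0011685207775071987))
top [0.5145 0.2272 0.09  ] [-0.0172  0.0087  0.    ] [-0.0013  0.0302 -0.04  ] 0.030251121041386088 2.67097090867894 1.6121567634968275 cw to go 1.0588141451821127
side [0.5136 0.2318 0.09  ] [-0.0174  0.0102  0.    ] [-0.0011  0.0298 -0.04  ] 0.029791225049035436 2.6118901727277906 1.6082438487528385 cw to go 1.003646323974952
top 90
   951 [242.1609 192.1439] [239.5625 190.4375] [5.5  3.75]
   1028 [266.5451 194.6428] [264.0625 192.0625] [4.625 5.   ]
   276 [253.9995 207.904 ] [252.9375 205.9375] [2.    4.125]
   5793 [255.0318 216.1097] [243.4375 207.1875] [21.125 14.375]
   502 [234.5737 212.3914] [231.8125 211.6875] [5.875 1.625]
   460 [228.1856 218.9878] [227.5625 216.6875] [1.875 6.   ]
   986 [267.7142 225.5767] [264.3125 221.9375] [5.25  5.625]
   1112 [231.237  225.8728] [228.3125 223.9375] [5.75  3.625]
top 115
   1646 [242.0494 191.9868] [238.3125 189.5625] [7.25  5.125]
   142 [254.5458 190.6144] [253.8125 189.5625] [1.75 2.  ]
   1945 [266.4286 194.1537] [263.0625 190.0625] [6.5 7.5]
   9714 [253.8343 214.3145] [243.1875 202.1875] [21.75 19.75]
   971 [234.2798 212.3863] [230.8125 211.3125] [7.375 2.5  ]
   2443 [230.0491 223.2263] [227.5625 215.8125] [ 6.875 11.75 ]
   1193 [267.5406 225.3787] [263.8125 221.3125] [5.75 6.25]
side 90
   16963 [282.0636 275.3558] [271.9375 265.9375] [20.375 18.25 ]
   14587 [284.358  293.7621] [267.5625 286.8125] [32.   10.75]
side 115
   22544 [282.5769 274.3804] [271.3125 257.8125] [21.75 27.5 ]
   277 [277.6148 260.9276] [276.6875 259.0625] [2.25 4.  ]
   16692 [284.3232 293.2263] [267.5625 285.0625] [32.  12.5]
```

Both views put the grooved nut's axis at about (0.5145, 0.228) with its top near 0.087. The index points at about 2.64 rad and the collar line at about 1.61, so it needs about 1.03 rad clockwise. The flats call for a tool yaw of about 1.59. I'll raise the tool and arc across first.

```bash
python3 -m crank '[[[0,0,-4],0],[[0,0,-8],0],[[41.6,-22.4,-8],-0.1],[[41.6,-22.4,-8],-0.2],[[41.6,-22.4,-8],-0.3],[[41.6,-22.4,-8],-0.4],[[41.6,-22.4,-8],-0.5],[[41.6,-22.4,-8],-0.6],[[41.6,-22.4,-8],-0.6],[[41.6,-22.4,-8],-0.6],[[41.6,-22.4,-8],-0.6],[[41.6,-22.4,-8],-0.6]]' 8.5
cat > go.py <<'E'
import sys
from h import *
from scipy.spatial.transform import Rotation as R
# shift (cm, tool axes) and twist from the measured pose to x y z yaw
x,y,z,w=map(float,sys.argv[1:5]);s=r.get_state();M=R.from_euler("xyz",s["orientation"])
print("t",s["time_s"],"q",s["q"],"pos",s["position"],"rpy",s["orientation"],"F",s["contact_force"])
d=(R.from_euler("xyz",[np.pi,0,w]).inv()*M).as_euler("xyz")[2]
print("shift",100*M.inv().apply(np.array([x,y,z])-s["position"]),"twist",(M.inv()*R.from_euler("xyz",[np.pi,0,w])).as_rotvec())
E
python3 go.py 0.5145 0.2276 0.40 1.59
```

```text
time_s: 1.1
position: [0.5263, -0.2921, 0.4845]
orientation: [-3.141, 0.0, 1.006]
contact_force: [0.7, -0.8, 0.2]
gripper_width: 0.085
gripper_force: 0.0
t 1.1 q [ 0.6043  0.3082 -0.2568  1.625   0.0823  1.2195 -0.2346] pos [ 0.5263 -0.2921  0.4845] rpy [-3.1411  0.0002  1.0055] F [ 0.6715 -0.774   0.2027]
shift [ 43.2599 -28.8277   8.4518] twist [-0.0005  0.0001 -0.5845]
```

```bash
python3 -m crank '[[[43.3,-28.8,4],-0.1],[[43.3,-28.8,4],-0.2],[[43.3,-28.8,4],-0.3],[[43.3,-28.8,4],-0.4],[[43.3,-28.8,4],-0.5],[[43.3,-28.8,4],-0.58],[[43.3,-28.8,4],-0.58],[[43.3,-28.8,4],-0.58],[[43.3,-28.8,4],-0.58],[[43.3,-28.8,4],-0.58],[[43.3,-28.8,4],-0.58],[[43.3,-28.8,4],-0.58]]'
python3 go.py 0.5145 0.2276 0.34 1.59
```

```text
time_s: 2.1
position: [0.5141, 0.2062, 0.446]
orientation: [-3.141, 0.0, 1.585]
contact_force: [1.1, -0.9, -0.1]
gripper_width: 0.085
gripper_force: 0.0
t 2.1 q [ 0.0102  0.3004 -0.6163  1.7663  0.1901  1.1351 -0.6512] pos [0.5141 0.2062 0.446 ] rpy [-3.1414  0.0004  1.5853] F [ 1.1427 -0.9358 -0.128 ]
shift [ 2.1409  0.0718 10.6004] twist [-0.0002  0.0004 -0.0047]
```

```bash
python3 -m crank '[[[0,0,0],0],[[0,0,0],0]]'
python3 go.py 0.5145 0.2276 0.275 1.59
```

```text
time_s: 2.27
position: [0.5136, 0.2074, 0.4458]
orientation: [-3.14, -0.001, 1.592]
contact_force: [-0.5, -0.8, 0.4]
gripper_width: 0.085
gripper_force: 0.0
t 2.2667 q [ 0.0096  0.301  -0.6179  1.7663  0.189   1.135  -0.6465] pos [0.5136 0.2074 0.4458] rpy [-3.1403 -0.0009  1.5917] F [-0.5027 -0.7602  0.3796]
shift [ 2.0036  0.1519 17.0856] twist [-0.0013 -0.0009  0.0017]
```

```bash
python3 -m crank '[[[2,0.1,0],0],[[2,0.1,4],0],[[2,0.1,8],0],[[2,0.1,12],0],[[2,0.1,15],0],[[2,0.1,17],0],[[2,0.1,17],0],[[2,0.1,17],0]]'
python3 go.py 0.5145 0.2276 0.235 1.59
python3 - <<'E'
from h import *
s=r.grab_frame("side");t=r.grab_frame("top")
f=lambda im,x,y:cv2.resize(im[y:y+150,x:x+100],(400,600),interpolation=cv2.INTER_CUBIC)
cv2.imwrite("pics/near.png",np.hstack([f(s,232,180),f(t,200,140)]))
E
```

```text
time_s: 2.93
position: [0.5156, 0.223, 0.2757]
orientation: [-3.14, 0.002, 1.584]
contact_force: [-0.4, 0.8, 0.7]
gripper_width: 0.0848
gripper_force: 0.0
t 2.9333 q [-0.091   0.5102 -0.55    1.9094  0.3562  0.8221 -0.8178] pos [0.5156 0.223  0.2757] rpy [-3.1395  0.0016  1.5839] F [-0.3551  0.7529  0.6874]
shift [ 0.4694 -0.0933  4.0733] twist [-0.0021  0.0016 -0.0061]
```

View pics/near.png

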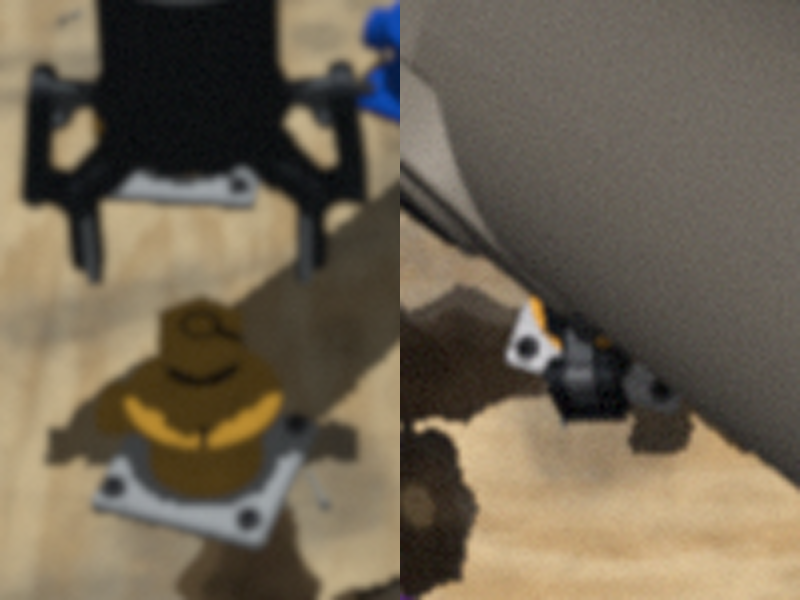

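Left (side view): the fingers straddle the nut. The tips are at crop (97,280) and (303,278), midpoint about 200, and the ring centre is at crop x of about 201. The arm hides the nut in the top view. I'll descend, then close.

```bash
python3 -m crank '[[[0.3,-0.1,0],0],[[0.4,-0.1,1.5],0],[[0.4,-0.1,3],0],[[0.4,-0.1,4],0],[[0.4,-0.1,4],0],[[0.4,-0.1,4],0]]'
python3 go.py 0.5145 0.2276 0.235 1.59
```

```text
time_s: 3.53
position: [0.5144, 0.2287, 0.2368]
orientation: [3.141, -0.0, 1.586]
contact_force: [0.5, -0.3, 0.2]
gripper_width: 0.0849
gripper_force: 0.0
t 3.5333 q [-0.1256  0.5658 -0.5215  1.9292  0.4026  0.7503 -0.864 ] pos [0.5144 0.2287 0.2368] rpy [ 3.1414 -0.      1.5859] F [ 0.4513 -0.2923  0.165 ]
shift [-0.1072  0.0113  0.1819] twist [ 0.0002 -0.     -0.0041]
```

```bash
python3 -m crank '[[[-0.1,0,0.1],0],[[-0.1,0,0.1],0],[[-0.1,0,0.1],0],[[-0.1,0,0.1],0],[[-0.1,0,0.1],0],[[-0.1,0,0.1],0],[[-0.1,0,0.1],0],[[-0.1,0,0.1],0]]' 0
python3 go.py 0.5145 0.2276 0.235 1.59; python3 -c "
from h import *;print(r.get_state()['moment'])"
```

```text
time_s: 4.2
position: [0.5153, 0.2275, 0.2365]
orientation: [3.139, -0.001, 1.585]
contact_force: [1.9, -1.3, 6.3]
gripper_width: 0.0373
gripper_force: 59.7
t 4.2 q [-0.1242  0.5662 -0.5202  1.9293  0.4047  0.7473 -0.8637] pos [0.5153 0.2275 0.2365] rpy [ 3.1388 -0.0006  1.5853] F [ 1.8987 -1.2916  6.3165]
shift [ 0.007 -0.085  0.147] twist [ 0.0028 -0.0005 -0.0047]
[-0.3349 -0.3529  0.0536]
```

The nut is gripped at 37.3 mm, so it is seated on the flats. The tool yaw of 1.585 puts the index at about 2.63 and the collar line is at about 1.61, so I turn about 1.02 clockwise, which is positive twist about the downward z.

```bash
python3 -m crank '[[[0,0,0],0.1],[[0,0,0],0.2],[[0,0,0],0.3],[[0,0,0],0.4],[[0,0,0],0.5],[[0,0,0],0.6],[[0,0,0],0.7],[[0,0,0],0.8],[[0,0,0],0.9],[[0,0,0],1.0],[[0,0,0],1.02],[[0,0,0],1.02]]'
python3 go.py 0.5145 0.2276 0.235 0.565; python3 - <<'E'
from h import *
print(r.get_state()['moment'])
s=r.grab_frame("side")
cv2.imwrite("pics/turned.png",cv2.resize(s[220:310,222:342],(800,600),interpolation=cv2.INTER_CUBIC))
E
```

```text
time_s: 5.2
position: [0.5145, 0.2281, 0.2364]
orientation: [3.141, -0.001, 0.565]
contact_force: [-0.8, -0.4, 7.8]
gripper_width: 0.0371
gripper_force: 59.6
t 5.2 q [-0.3167  0.5254 -0.2704  1.9435  0.2104  0.6981 -1.7202] pos [0.5145 0.2281 0.2364] rpy [ 3.1413 -0.0015  0.5647] F [-0.7619 -0.4135  7.8262]
shift [-0.0264  0.041   0.1437] twist [ 0.0003 -0.0015 -0.0003]
[-0.2454  0.205  -0.1567]
```

View pics/turned.png

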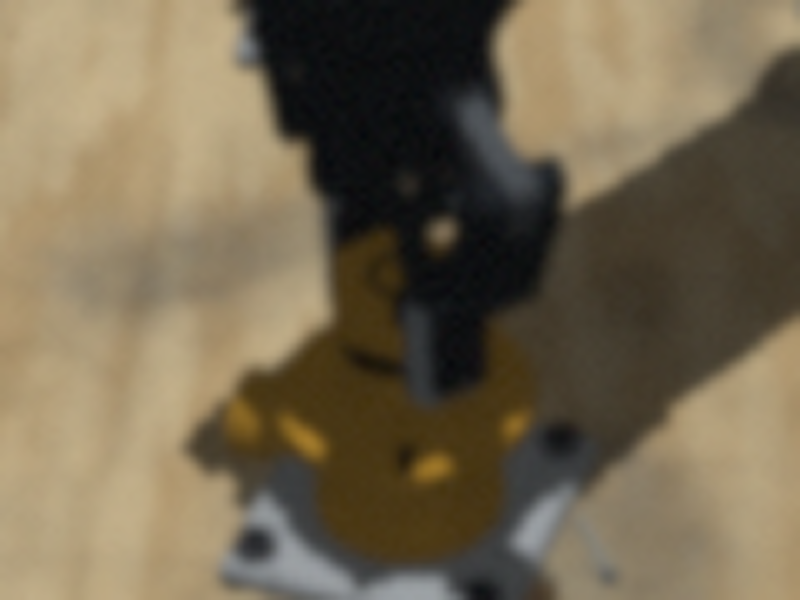

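The side view shows the nut held with the collar line at crop (407,458), but the finger hides the index. I'll release, rise straight up and clear the top view.

```bash
python3 -m crank '[[[0,0,0],0],[[0,0,0],0],[[0,0,0],0],[[0,0,0],0],[[0,0,0],0],[[0,0,0],0],[[0,0,-2],0],[[0,0,-5],0],[[0,0,-8],0],[[0,0,-12],0],[[0,0,-16],0],[[0,0,-16],0]]' 8.5
python3 go.py 0.52 -0.12 0.40 0.565
```

```text
time_s: 6.25
position: [0.5161, 0.2289, 0.4035]
orientation: [3.14, -0.013, 0.566]
contact_force: [0.8, 1.0, 1.2]
gripper_width: 0.085
gripper_force: 0.0
t 6.25 q [-0.2701  0.3141 -0.3173  1.8125  0.115   1.0196 -1.6372] pos [0.5161 0.2289 0.4035] rpy [ 3.1403 -0.0131  0.5656] F [0.7839 0.9884 1.1697]
shift [-18.3691  29.667    0.1489] twist [ 0.0012 -0.0131  0.0006]
```

```bash
python3 -m crank '[[[-18,30,-1],0],[[-18,30,-1],0],[[-18,30,-1],0],[[-18,30,-1],0],[[-18,30,-1],0],[[-18,30,-1],0],[[-18,30,-1],0],[[-18,30,-1],0],[[-18,30,-1],0],[[-18,30,-1],0]]'
python3 - <<'E'
from h import *
s=r.grab_frame("side");t=r.grab_frame("top")
cv2.imwrite("pics/t2.png",t);cv2.imwrite("pics/s2.png",s)
f=lambda im,x,y:cv2.resize(im[y:y+60,x:x+40],(400,600),interpolation=cv2.INTER_CUBIC)
cv2.imwrite("pics/after.png",np.hstack([f(t,230,180),f(s,262,245)]))
E
```

```text
time_s: 7.08
position: [0.5225, -0.128, 0.4052]
orientation: [3.14, 0.001, 0.557]
contact_force: [0.3, -0.1, 1.0]
gripper_width: 0.0851
gripper_force: 0.0
```

View pics/after.png

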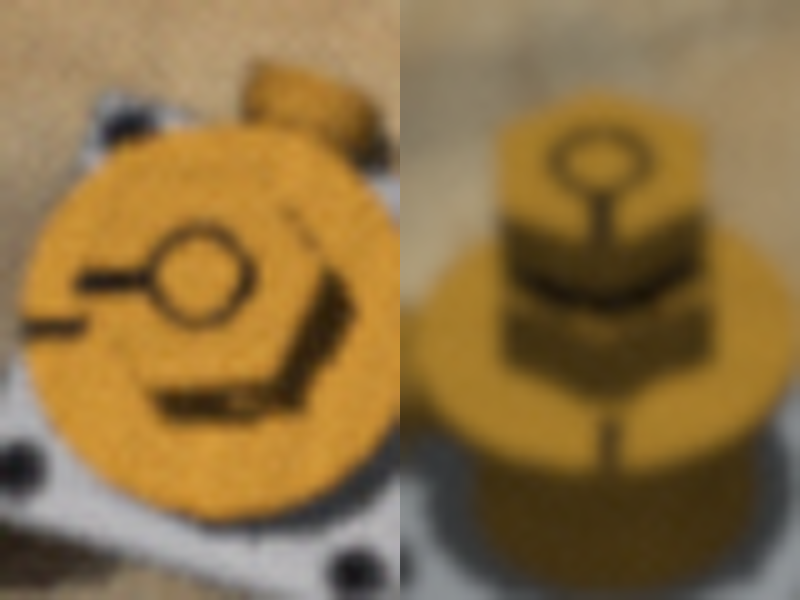

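The index line (top crop, ring centre (202,275) to (80,283)) and the collar line (30,329)–(86,325) look nearly parallel. In the side crop the index at x≈600 stands above the collar line at x≈608. I'll check this numerically.

```bash
python3 - <<'E'
from h import *
a=lambda v:np.arctan2(v[1],v[0])
T=lambda x,y:(230+(x+.5)/10-.5,180+(y+.5)/10-.5)
S=lambda x,y:(262+(x-400+.5)/10-.5,245+(y+.5)/10-.5)
for n,f,c,e,l in (("top",T,(202,275),(80,283),((30,329),(86,325))),("side",S,(600,160),(601,240),((607,465),(609,415)))):
    C=plane(n,f(*c),.09);E=plane(n,f(*e),.09);L=[plane(n,f(*p),.05) for p in l];m=(L[0]+L[1])/2
    print(n,C[:2],"index",a(E-C),"line by centre",a(m-C),"line's own dir",a(L[0]-L[1]),"rad",np.hypot(*(m-C)[:2]))
t=cv2.imread("pics/t2.png");bs,off=blobs(t,228,198,26,20,10,115,200)
for b in bs: print(b[0],b[1],b[2],b[3])
b0=[cv2.connectedComponentsWithStats]
E
```

```text
top [0.5155 0.228 ] index 1.6289828389203684 line by centre 1.6240765851984202 line's own dir 1.6345640137770738 rad 0.02959245781404516
side [0.5152 0.2295] index 1.6278966669762618 line by centre 1.6202399667711578 line's own dir 1.5911315120120497 rad 0.02990025137434375
2315 [242.2073 207.3132] [237.15 202.75] [11.4  7.3]
1139 [234.4001 212.3877] [231.15 211.45] [6.8 2.1]
298 [228.555  216.8389] [227.55 216.05] [2.4 1.5]
```

Both views agree that the index is within about 0.01 rad of the collar line. The arm is clear, so I'm handing the job in.

```bash
python3 -c "
from station import r
print(r.sign_off())"
```

```text
the job is handed in; nothing more can be done
None
```

I turned the grooved fuel-gas nut about 1.02 rad clockwise until its index line met the collar's line (within about 0.01 rad in both views), let go, left the plain nut alone and handed the job in at about 7 s.

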